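Move the charged battery pack from the charger to the balance

TASK

The battery pack on the charger is charged: press the charger's release tab so that the pack springs free, slide it off the rails, and slide it onto the battery rails of the balance until the catch clicks behind it and holds it by itself. Work gently, without ramming anything, leave the things standing around where they are, and let go of the pack at the end.

Things in the scene. Friction and masses are not known exactly. Their poses are not given: they have to be found in the camera images.
- pack: Dark battery pack, 0.24 to 0.39 kg, 80 long (x) x 60 wide x 36 mm high, latched on the charger at the start. Origin: centre of its underside; x points to its front end (brass contacts), which goes onto the rails first; z up. Underneath, two runners (y 18 to 30 mm each side, z 0 to 6) make the 60 mm width; the channel between them is closed only by a cross rib at the rear, x -40 to -32 mm.
- pack_body (a point): Centre of the pack's upper face, 36 mm above its underside. The body above the runners is 46 mm wide (y +-23 mm) from 6 to 36 mm above the underside, over the whole 80 mm length: grip it here from above, across y, with the fingertips at least 13 mm above the underside so that they clear the rails.
- charger: Desktop charger, fixed, 132 x 94 mm, grey; its upper deck, 34 mm above the bench, carries a battery shoe (rails, end tower with plunger, catch). Origin: centre of the shoe at bench height; x is the rail direction, into the shoe, roughly away from the robot; z up. The balance carries the same shoe.
- charger_home (a point): Point of the charger's deck where the pack's origin would lie with the pack hard against its stop; axes as charger. Latched, the pack's origin lies about 2 mm before it (x -2 mm). All shoe figures below are in mm in this home frame and hold for the balance's shoe too, about balance_home.
- charger_mouth (a point): Start of the rails (home frame x -30, deck height). Flared lead-ins x -30 to -15, side rails x -15 to 40: walls at y +-31 (outside +-38), lips from y +-24.5 outwards over the runners, z 7.5 to 11.5. Side play of the pack 1 mm each way, play under the lips 1.5 mm. Before the mouth the deck goes on as two apron strips, y 21 to 44 each side, to x -64.
- charger_stop (a point): Middle of the rubber stop bar (home frame x 40 to 46, 7 mm high) at the foot of the end tower (x 45 to 62, 48 mm wide, 30 mm high; a low wall behind it to x 68). From the tower a spring plunger pushes the pack out over its last 14 mm: about 3.5 N at first touch, 6 N at home, damped. The pack can be lifted off only with its front end before the mouth (pack origin at x -72 or less).
- charger_tooth (a point): Upper inner edge of the catch's steel tooth (home frame x -42, z 4.5), midway between the apron strips: a 34 mm wide ramp rising from x -54. The pack's rear rib must ride over it (its spring lifts with about 1.5 to 3 N); once the pack is within 2 mm of the stop it springs up behind the pack with a click, and the plunger presses the pack back against it.
- charger_tab (a point): Middle of the ribbed upper face of the charger's release tab, part of the catch and moving with it: a plate 38 mm wide that juts out in front of the apron (home frame x -88 to -64), 1.5 mm below deck height. Pressed straight down 5 to 7 mm (4 to 7 N, closed fingertips will do) it frees the pack, which slides out about 12 mm by itself and stays on the rails.
- charger_catch (a joint): How far the charger's catch is pressed down, m: 0 up (latched), 0.007 fully down.
- balance: Portable balance, fixed: white housing 240 (x) x 190 mm, 50 mm high, with a blue-tinted draft cover over the pan, 110 mm high. Origin: centre of the housing at bench height; x away from its display, roughly away from the robot; z up. The battery shoe sits on a shoulder at its right (-y) side, empty.
- balance_home (a point): Same point as charger_home, nominally, on the balance's shoe (deck 40 mm above the bench), axes as balance; housing from y +52, draft cover from y +71 mm. Here stop bar, tower, plunger and catch are one block, set along the rails by hand to suit packs of other lengths: it stands up to 12 mm further in or out than the figures say, and this point does not show it: home must be felt.
- balance_entry (a point): Place at the balance's deck height, 75 mm before balance_home, to set down the pack's origin: its front end then rests on the apron before the mouth. From here it slides in along x: light at first, then tooth and plunger over the last 18 mm (6 to 8 N together, more if held askew), click, hard stop. Not clicked, it is pushed out again. 12 to 15 N is enough; over 20 N is ramming.
- balance_catch (a joint): How far the balance's catch is pressed down, m: 0 up, about 0.0045 while the pack's rib stands on the tooth, 0 again once it has clicked behind the pack.
- bottle: Bystander: white sample jar, 60 mm across, 100 mm high, origin at the centre of its underside.
- weight: Bystander: steel calibration weight with a knob, 38 mm across, 56 mm high, origin at the centre of its underside.
- tube_rack: Bystander: rack with four capped tubes, 84 x 84 x 115 mm, origin at the centre of its underside.

How it is judged:
On the way, in this order (a step that is already met when the one before it is completed fails the run):
1. the charger's tab is pressed and the pack has sprung free on the rails (value of joint charger_catch above 0.003 m and x of pack in the frame of charger_home below -0.006 m).
2. the pack is off the charger (distance between pack and charger_home above 0.085 m), for 0.1 s.
At the end, for the whole second after the job is handed in: The pack rests let go and latched on the balance's rails: front end within 4.5 mm of the stop bar, in line with the rails within 0.05 rad, 3 mm sideways and 3 mm in height, upright within 0.05 rad, the balance's catch up (pressed under 1.5 mm), the pack at rest (below 10 mm/s) (horizontal distance between pack and balance_stop below 0.0475 m and angle between the x axis of pack and the x axis of balance_home, either way round below 0.05 rad and y of pack in the frame of balance_home between -0.003 and 0.003 m and z of pack in the frame of balance_home between -0.003 and 0.003 m and angle between pack's own z axis and vertical below 0.05 rad and value of joint balance_catch below 0.0015 m and linear speed of pack below 0.01 m/s); the robot touches nothing.
It fails at once if the pack is rammed or pressed against the balance's stop bar with more than 12 N (contact force between pack and balance_stop above 12 N).
It fails at once if the pack is banged down on or jammed against the balance or the charger with more than 45 N (contact force between pack and balance above 45 N or contact force between pack and charger above 45 N).
It fails at once if the robot itself presses the charger or its tab with more than 30 N, or the balance with more than 20 N (contact force between any of the arm, the fingers and charger above 30 N or contact force between any of the arm, the fingers and balance above 20 N).
It fails at once if a bystander is moved more than 15 mm (distance of any of bottle, weight, tube_rack from where it was at the start of the episode above 0.015 m).
It also fails if it takes over 72 s, if anything falls off the work surface, if the arm or the gripper's body presses on something with over 40 N, if the wrist force passes 120 N, or if a joint passes its speed limit or range.

ROBOT

A 6-joint arm with a two-finger parallel gripper is mounted at the origin on the work surface. World frame = base frame: x ahead of the robot, y to its left, z up, the work surface at z = 0. Lengths are in m, angles in rad, forces in N, time in s.
With the tool pointing down it reaches from about 0.2 to 0.875 m from the base axis. Payload 3.4 kg.
Tool frame: the origin (TCP) lies on the centre line of the jaws, within the pads' length; the fingertips stand 14 mm ahead of it and the grasp point (between the pads) lies 5 mm behind it; x points along the fingers, z is the direction in which the jaws open and shut, and the axes are right-handed (so a half turn about x gives the same grasp; the last joint's range is limited). The gripper opens to 94 mm and grips with 3 to 60 N. Pads are 16 mm wide; open, the fingers measure 119 mm over their backs; the gripper's body (75 mm by 177 mm) begins 78 mm behind the grasp point.
Start: joints at [-1.422, 0.276, 1.505, -0, 1.361, -0.121], TCP at [0.153, -0.554, 0.219] pointing down, gripper open.
Joint ranges: [-2.89, 2.89], [-0.75, 2.08], [0.22, 2.7], [-1.18, 4.32], [0.11, 2.71], [-2.7, 2.7]. Speed limits (rad/s): [2.57, 2.57, 3.14, 3.14, 3.14, 3.14].

INTERFACE

Orientations are given as a rotation vector (axis times angle).
In Python, from rig import read_state, viewer, ticket gives the robot as it stands.
- The arm moves only by the tool servo_tool, never from a script. Its argument "steps" is a list that holds one entry, the list of rows, each a list of 7 numbers: the shift along the tool's x, y, z in cm, then the turn, a rotation vector about the tool's x, y, z in rad, then the opening, from 0 (shut) to 1 (fully open). In form: [[[x, y, z, wx, wy, wz, gripper], ...]]. A call has 1 to 12 rows; each row is the pose to reach, as a shift and turn from the pose measured when the call began, along the tool's axes at that moment; what a row does not reach only later rows make up. A row lasts 1/12 s, in which the tool goes at most 41.7 mm and 7.16 degrees, less where a joint would pass 70% of its speed; a pose out of reach is approached as far as the arm can. A call with a gripper value outside its range is refused whole. The fingers move at their own pace and stop on an object; the grip force is fixed at half the most. Time passes only in rows, so rows that repeat a pose let the fingers close. It gives the time, the measured TCP pose, the force and the opening at its end, in the units of the state.
- read_state(): the state, without advancing time (a new reading comes with each control period).
- viewer.camera(name): name is "scene" or "top" or "wrist"; returns (picture, depth): 400x640x3 uint8, blue, green, red; 400x640 float32, m along the optical axis (not along the pixel's ray), 0 where there is no reading.
- viewer.camera_params(name): a dict with "intrinsics" (3x3 intrinsics, pixels), "cam_to_world" (4x4, takes a point from camera to world coordinates); the wrist camera has in their place "mount" (4x4, takes a point from camera to tool coordinates, whose origin is the TCP and whose axes are the tool frame's). Camera axes: x right, y down, z forward; pixel columns grow to the right and rows downward; lengths in m; the calibration is good to about 2 mm. A picture is of the moment at which its call begins: read the wrist's pose just before it. camera_params takes no time and is no camera call.
- ticket.hand_in(): hands the job in, once; it reports no verdict.
The state is a dict: "t": time; "joint_pos": joint angles; "dq": joint speeds; "joint_torque": joint torques, N m; "eef_pos": TCP position; "ee_rot": TCP orientation; "force": force on the tool from outside, world axes, zero at the start; "wrist_torque": the same for the moment, N m; "gripper_width": opening from 0.0 (shut) to 1.0 (fully open).
Only numpy, scipy, OpenCV 4.12 (cv2) and the standard library are available. Lean on these libraries where they do the work, as an engineer would, in place of code of your own. Each camera call takes 0.05 s, during which the arm holds its last target.

## Working session

There is one attempt and no reset: what is moved stays moved. The work goes in short steps, Python scripts to look and compute and a tool call to move; the robot and the scene stay as the last step left them, time stands still between calls to the robot, and variables do not carry over. Pictures are saved under pics/ and viewed, and the job is handed in when it is done.

Besides the shell and the picture viewer there is one more tool, called after "Call:" by a JSON object that holds its "api" and its "payload". servo_tool: Moves the arm, as the interface text tells. Its arguments: {"type":"object","properties":{"steps":{"type":"array"}},"required":["steps"]}

```bash
ls; mkdir -p pics; python3 - <<'E'
from rig import read_state, viewer
import cv2,numpy as np
s=read_state();print(s)
for n in("scene","top"):
    p,d=viewer.camera(n);cv2.imwrite(f"pics/{n}0.png",p);np.save(f"{n}0.npy",d)
    print(n,viewer.camera_params(n))
print(viewer.camera_params("wrist"))
E
```

```text
pics
{'t': 0.0, 'joint_pos': array([-1.42202706e+00,  2.76547284e-01,  1.50609582e+00, -2.13916831e-05,
        1.36071557e+00, -1.21009135e-01]), 'dq': array([ 0.00094737, -0.00115767,  0.00069092, -0.00014392, -0.00180974,
        0.00093954]), 'joint_torque': array([ 3.54944852e-03, -4.04576182e+01, -2.37228870e+01,  7.00739049e-02,
        3.43880674e-02, -1.33159738e-04]), 'eef_pos': array([ 0.15314901, -0.55366771,  0.21864681]), 'ee_rot': array([ 1.00939994,  1.32614055, -1.0073746 ]), 'force': array([ 0.31682478,  0.65604854, -0.7488702 ]), 'wrist_torque': array([ 0.01671193, -0.01085264,  0.0722639 ]), 'gripper_width': 0.9994685259747745}
scene {'intrinsics': array([[491.44980016,   0.        , 325.27678818],
       [  0.        , 491.44980016, 193.89453494],
       [  0.        ,   0.        ,   1.        ]]), 'cam_to_world': array([[-0.45408677,  0.69293732, -0.56003846,  1.2675113 ],
       [ 0.89095595,  0.35432154, -0.28399602,  0.25277683],
       [ 0.00164225, -0.62792844, -0.77826935,  1.03431425],
       [ 0.        ,  0.        ,  0.        ,  1.        ]])}
top {'
[... 250 characters left out ...]
  [-0.99977628,  0.02110532,  0.0013967 , -0.0736462 ],
       [-0.0047069 , -0.15761985, -0.98748865,  1.16879573],
       [ 0.        ,  0.        ,  0.        ,  1.        ]])}
{'intrinsics': array([[324.20058265,   0.        , 323.49246275],
       [  0.        , 324.20058265, 197.32889587],
       [  0.        ,   0.        ,   1.        ]]), 'mount': array([[-1.60144831e-04, -2.58610982e-01,  9.65981539e-01,
        -1.65325959e-01],
       [-2.60655353e-04, -9.65981508e-01, -2.58611017e-01,
         7.43532665e-02],
       [ 9.99999953e-01, -2.93203476e-04,  8.72886083e-05,
         1.22838303e-03],
       [ 0.00000000e+00,  0.00000000e+00,  0.00000000e+00,
         1.00000000e+00]])}
```

View pics/top0.png

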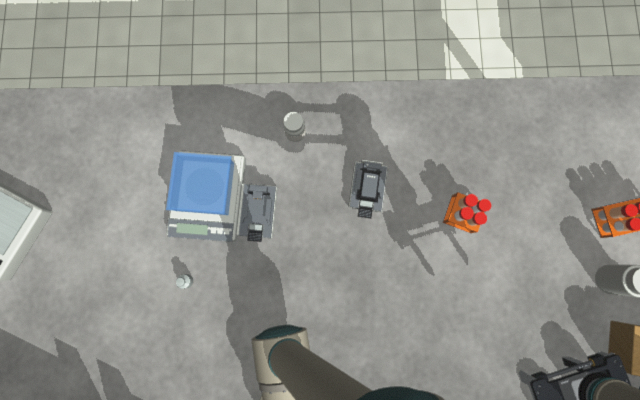

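View pics/scene0.png

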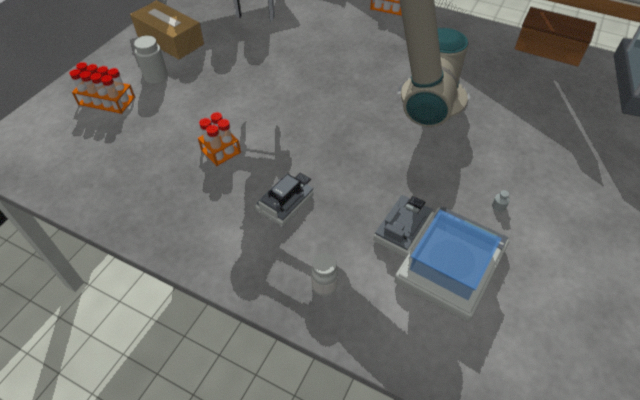

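The top view shows the balance at (205,195) with its shoe at (259,210), and the charger with the pack at (370,188). The tube rack is at (468,210), the jar at (293,124) and the weight at (183,281). I'll zoom in on these next.

```bash
cat > h.py <<'E'
import numpy as np,cv2
from rig import read_state, viewer
from scipy.spatial.transform import Rotation as R
def params(n,s=None):
    c=viewer.camera_params(n);K=c["intrinsics"]
    if n=="wrist":
        T=np.eye(4);T[:3,:3]=R.from_rotvec(s["ee_rot"]).as_matrix();T[:3,3]=s["eef_pos"];T=T@c["mount"]
    else: T=c["cam_to_world"]
    return K,T
def ray(n,uv,z,s=None):
    K,T=params(n,s);uv=np.atleast_2d(np.array(uv,float))
    d=np.c_[(uv-K[:2,2])/[K[0,0],K[1,1]],np.ones(len(uv))]@T[:3,:3].T
    return T[:3,3]+d*((z-T[2,3])/d[:,2])[:,None]
def cloud(n,dep,s=None):
    K,T=params(n,s);v,u=np.indices(dep.shape)
    p=np.stack([(u-K[0,2])/K[0,0]*dep,(v-K[1,2])/K[1,1]*dep,dep],-1)
    return p@T[:3,:3].T+T[:3,3]
def crop(p,x0,y0,x1,y1,f,name):
    cv2.imwrite(name,cv2.resize(p[y0:y1,x0:x1],None,fx=f,fy=f,interpolation=cv2.INTER_CUBIC))
E
python3 - <<'E'
from h import *
p=cv2.imread("pics/top0.png")
crop(p,340,150,400,225,8,"pics/c1.png");crop(p,160,140,290,250,6,"pics/c2.png")
d=np.load("top0.npy");c=cloud("top",d)
for uv in[(371,180),(366,211),(360,215),(255,236),(262,200),(180,230),(293,120),(480,205),(200,190),(300,200)]:print(uv,c[uv[1],uv[0]].round(4))
E
```

```text
(371, 180) [ 0.6079 -0.2083  0.0726]
(366, 211) [ 0.529  -0.1959  0.0336]
(360, 215) [ 0.5187 -0.1794  0.0296]
(255, 236) [0.4663 0.1085 0.0402]
(262, 200) [0.5653 0.0903 0.0361]
(180, 230) [0.4858 0.3089 0.0521]
(293, 120) [ 0.7717 -0.0019  0.099 ]
(480, 205) [ 0.5287 -0.48    0.1131]
(200, 190) [0.5839 0.2408 0.109 ]
(300, 200) [ 0.5684 -0.0129  0.0006]
```

View pics/c1.png

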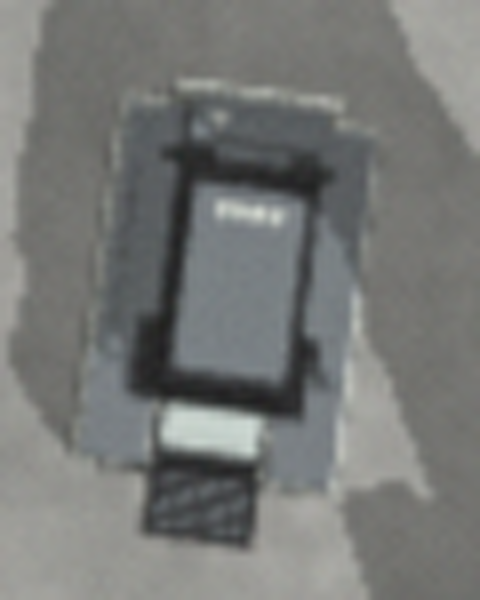

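View pics/c2.png

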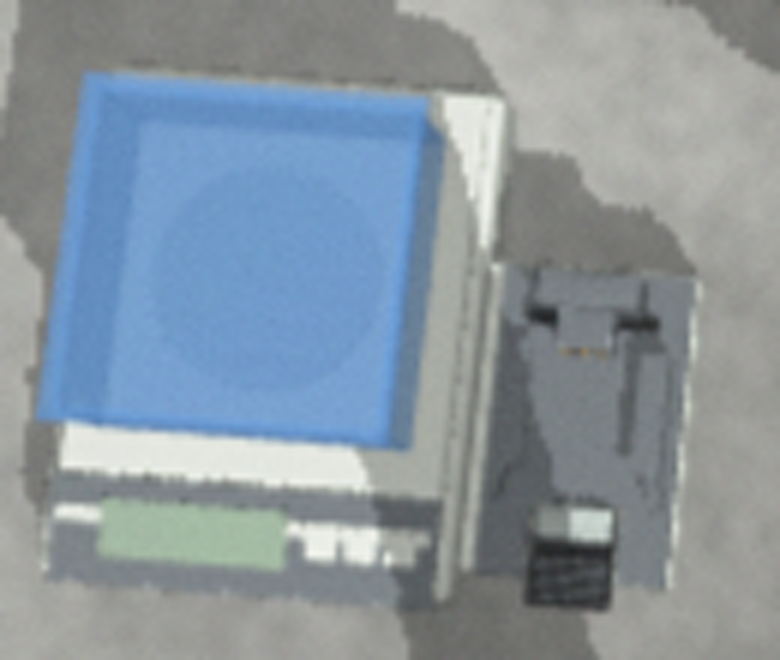

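```bash
python3 - <<'E'
from h import *
s=read_state();print(R.from_rotvec(s["ee_rot"]).as_matrix().round(3))
def g(pts,z,o,f): return ray("top",np.array(pts,float)/f+o-0.5+0.5/f,z)
o=np.array([340,150])
t=g([(155,460),(258,468),(249,546),(142,533)],.0325,o,8);print("tab",t.round(4),t.mean(0))
L=g([(80,450),(125,95)],.034,o,8);Rr=g([(328,490),(375,130)],.034,o,8)
for a in(L,Rr):v=a[1]-a[0];print(a.round(4),np.arctan2(v[1],v[0]),np.hypot(*v[:2]))
o=np.array([160,140])
t=g([(530,545),(613,552),(606,610),(524,603)],.0385,o,6);print("btab",t.round(4),t.mean(0))
for pts,z in([(666,588),(698,283)],.04),([(462,570),(492,265)],.05),([(435,600),(503,100)],.05):
  a=g(pts,z,o,6);v=a[1]-a[0];print(a.round(4),np.arctan2(v[1],v[0]),np.hypot(*v[:2]))
E
```

```text
[[-0.     0.964  0.267]
 [ 0.002  0.267 -0.964]
 [-1.     0.    -0.002]]
tab [[ 0.5404 -0.177   0.0325]
 [ 0.5369 -0.2124  0.0325]
 [ 0.51   -0.2082  0.0325]
 [ 0.5152 -0.1716  0.0325]] [ 0.52564084 -0.19229214  0.0325    ]
[[ 0.5443 -0.1511  0.034 ]
 [ 0.6695 -0.1709  0.034 ]] -0.15638552141906 0.12676927602900762
[[ 0.5286 -0.236   0.034 ]
 [ 0.655  -0.2579  0.034 ]] -0.17179550684063816 0.1283291487097615
btab [[0.4819 0.1282 0.0385]
 [0.478  0.0905 0.0385]
 [0.4518 0.0936 0.0385]
 [0.4558 0.1307 0.0385]] [0.4668848  0.11073664 0.0385    ]
[[0.4611 0.0662 0.04  ]
 [0.601  0.0513 0.04  ]] -0.10669990485453978 0.14067664336388064
[[0.4705 0.1566 0.05  ]
 [0.6095 0.1444 0.05  ]] -0.08721741512855992 0.13959862314631405
[[0.4573 0.1686 0.05  ]
 [0.6871 0.1401 0.05  ]] -0.1232682590576113 0.23157473682139823
```

Call:
{"api": "servo_tool", "payload": {"steps": [[[-0.5, 2, -1, 0.03, 0, 0, 1], [-1, 5, -2.5, 0.1, 0, 0, 1], [-2, 8.5, -4, 0.2, 0, 0, 1], [-3, 12, -5.5, 0.3, 0, 0, 1], [-4, 15.5, -7, 0.35, 0, 0, 1], [-4, 19, -8.5, 0.4, 0, 0, 0.7], [-4, 22.5, -10, 0.43, 0, 0, 0.5], [-4, 26, -11.5, 0.43, 0, 0, 0.3], [-4, 29.5, -13, 0.43, 0, 0, 0], [-4, 33, -14.5, 0.43, 0, 0, 0], [-4, 36.5, -16, 0.43, 0, 0, 0], [-4, 39.5, -17.5, 0.43, 0, 0, 0]]]}}

```text
t: 1.1
eef_pos: [0.4888, -0.278, 0.2586]
ee_rot: [1.327, 1.131, -1.325]
force: [0.1, -1.2, 0.4]
gripper_width: 0.54
```

```bash
python3 - <<'E'
from h import *
s=read_state();M=R.from_rotvec(s["ee_rot"]).as_matrix();print(s["t"],s["eef_pos"],M.round(3))
print(np.array([0.56,-0.2,0.25])-s["eef_pos"],M.T@(np.array([0.56,-0.2,0.25])-s["eef_pos"])*100,"yaw",np.arctan2(M[1,1],M[0,1]))
E
```

```text
1.1 [ 0.48884809 -0.27802477  0.2586436 ] [[-0.     0.987 -0.159]
 [ 0.002 -0.159 -0.987]
 [-1.    -0.001 -0.002]]
[ 0.07115191  0.07802477 -0.0086436 ] [ 0.87895509  5.78648912 -8.8315174 ] yaw -0.15946641715131407
```

Call:
{"api": "servo_tool", "payload": {"steps": [[[0.3, 2, -3, 0, 0, 0, 0], [0.8, 4, -6, 0, 0, 0, 0], [0.8, 5.5, -8.5, 0, 0, 0, 0], [0.8, 5.8, -8.8, 0, 0, 0, 0], [0.8, 5.8, -8.8, 0, 0, 0, 0], [0.8, 5.8, -8.8, 0, 0, 0, 0]]]}}

```text
t: 1.6
eef_pos: [0.5595, -0.2007, 0.2504]
ee_rot: [1.326, 1.132, -1.326]
force: [-0.5, 0.4, -0.1]
gripper_width: 0.114
```

```bash
python3 - <<'E'
from h import *
s=read_state();p,d=viewer.camera("wrist");np.save("w1.npy",d);np.savez("w1s.npz",eef_pos=s["eef_pos"],ee_rot=s["ee_rot"])
cv2.imwrite("pics/w1.png",p);print(s["eef_pos"],s["gripper_width"])
E
```

```text
[ 0.55954349 -0.20068546  0.25038353] 0.11389530374158992
```

View pics/w1.png

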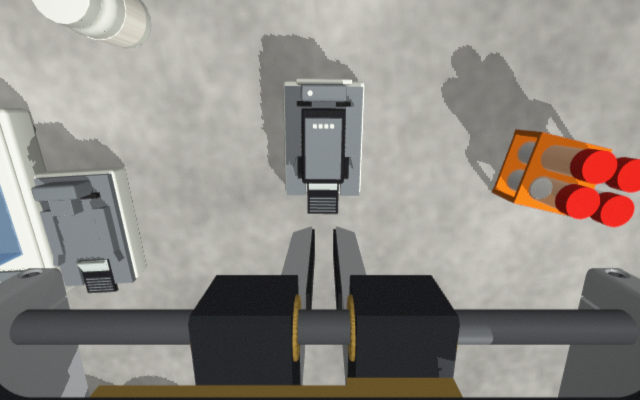

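The wrist view shows the charger upright at (323,145), with the pack's light top face at about (305–342,118–180) and the tab at (322,202). The balance shoe is at (85,235). I'll zoom in for measuring.

```bash
python3 - <<'E'
from h import *
p=cv2.imread("pics/w1.png")
crop(p,275,70,375,220,4,"pics/c3.png")
s=dict(np.load("w1s.npz"));d=np.load("w1.npy");c=cloud("wrist",d,s)
for uv in[(323,150),(322,203),(298,190),(350,190),(323,90),(323,188)]:print(uv,c[uv[1],uv[0]].round(4))
E
```

```text
(323, 150) [ 0.5931 -0.2068  0.0702]
(322, 203) [ 0.525  -0.1945  0.0333]
(298, 190) [ 0.5462 -0.1685  0.0348]
(350, 190) [ 0.536  -0.2307  0.0337]
(323, 90) [ 0.6532 -0.2165  0.0651]
(323, 188) [ 0.5439 -0.1988  0.035 ]
```

View pics/c3.png

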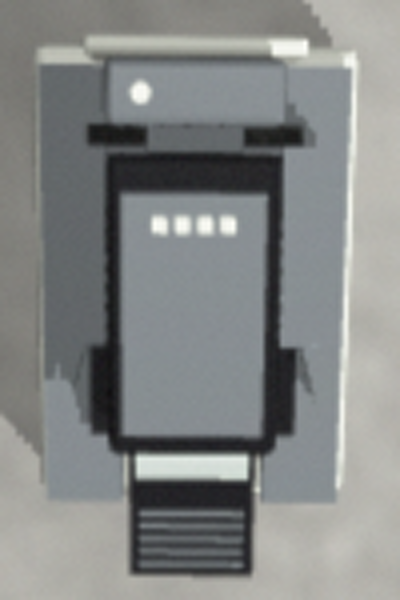

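```bash
python3 - <<'E'
from h import *
s=dict(np.load("w1s.npz"))
o=np.array([275,70]);f=4
def g(pts,z): return ray("wrist",np.array(pts,float)/f+o-0.5+0.5/f,z,s)
P=g([(107,155),(283,155),(273,451),(114,449)],.070)
print("pack",P.round(4),P.mean(0),"len",np.linalg.norm(P[0]-P[3]),np.linalg.norm(P[1]-P[2]),"w",np.linalg.norm(P[0]-P[1]),np.linalg.norm(P[2]-P[3]))
for a,b in((3,0),(2,1)):v=P[b]-P[a];print("yaw",np.arctan2(v[1],v[0]))
T=g([(130,508),(253,508),(250,574),(132,574)],.0325);print("tab",T.round(4),T.mean(0),np.linalg.norm(T[0]-T[1]),np.linalg.norm(T[0]-T[3]))
D=g([(37,65),(357,68),(336,502),(47,500)],.034);print("deck",D.round(4),np.linalg.norm(D[0]-D[1]))
for a,b in((3,0),(2,1)):v=D[b]-D[a];print("yaw",np.arctan2(v[1],v[0]))
v=D[0]-D[1];print(np.arctan2(-v[0],v[1]));v=T[0]-T[1];print(np.arctan2(-v[0],v[1]))
v=T[3]-T[2];print(np.arctan2(-v[0],v[1]))
E
```

```text
pack [[ 0.6387 -0.1916  0.07  ]
 [ 0.6315 -0.2363  0.07  ]
 [ 0.5549 -0.2226  0.07  ]
 [ 0.5624 -0.1799  0.07  ]] [ 0.59688941 -0.20759933  0.07      ] len 0.07726200334662094 0.07782231264389904 w 0.04522718608565727 0.043337647021739624
yaw -0.15231114912097757
yaw -0.17668703225652882
tab [[ 0.5357 -0.1778  0.0325]
 [ 0.5297 -0.2149  0.0325]
 [ 0.5089 -0.2109  0.0325]
 [ 0.5147 -0.1748  0.0325]] [ 0.52225864 -0.19460066  0.0325    ] 0.037608854625028734 0.021183254828740963
deck [[ 0.6662 -0.1743  0.034 ]
 [ 0.6512 -0.2623  0.034 ]
 [ 0.528  -0.2401  0.034 ]
 [ 0.5425 -0.1535  0.034 ]] 0.08927178731058724
yaw -0.1668046702859101
yaw -0.17781399428284692
-0.16817250085385382
-0.1590368330249465
-0.15899590652023088
```

Call:
{"api": "servo_tool", "payload": {"steps": [[[2, -2, 0, 0, 0, 0, 0], [5, -3.5, 0, 0, 0, 0, 0], [8.5, -3.8, 0, 0, 0, 0, 0], [12, -3.8, 0, 0, 0, 0, 0], [15, -3.8, 0, 0, 0, 0, 0], [17.5, -3.8, 0, 0, 0, 0, 0], [19, -3.8, 0, 0, 0, 0, 0], [19.5, -3.8, 0, 0, 0, 0, 0], [19.5, -3.8, 0, 0, 0, 0, 0]]]}}

```text
t: 2.4
eef_pos: [0.5199, -0.1957, 0.0547]
ee_rot: [1.327, 1.133, -1.33]
force: [0.5, 0.6, 0.1]
gripper_width: 0.007
```

```bash
python3 - <<'E'
from h import *
s=read_state();print(s["eef_pos"],s["force"]);p,d=viewer.camera("wrist");cv2.imwrite("pics/w2.png",p)
E
```

```text
[ 0.51988227 -0.19571919  0.05469277] [0.50366432 0.59166612 0.11441269]
```

View pics/w2.png

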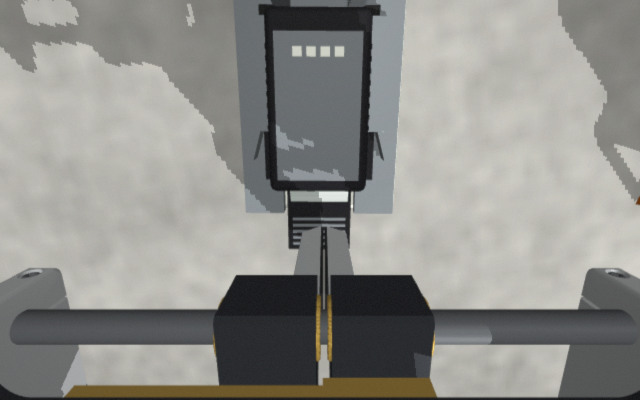

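The closed fingertips (324,228) stand over the tab (320,225), and the pack is ahead of them. Next I press down slowly.

Call:
{"api": "servo_tool", "payload": {"steps": [[[0.4, 0, 0, 0, 0, 0, 0], [0.7, 0, 0, 0, 0, 0, 0], [0.9, 0, 0, 0, 0, 0, 0], [1.1, 0, 0, 0, 0, 0, 0], [1.25, 0, 0, 0, 0, 0, 0], [1.35, 0, 0, 0, 0, 0, 0], [1.4, 0, 0, 0, 0, 0, 0], [1.45, 0, 0, 0, 0, 0, 0], [1.45, 0, 0, 0, 0, 0, 0]]]}}

```text
t: 3.2
eef_pos: [0.5214, -0.1962, 0.0416]
ee_rot: [1.327, 1.129, -1.328]
force: [1.5, -1.0, 3.3]
gripper_width: 0.004
```

```bash
python3 - <<'E'
from h import *
s=read_state();print(s["eef_pos"],s["force"]);p,d=viewer.camera("wrist");cv2.imwrite("pics/w3.png",p)
E
```

```text
[ 0.52142434 -0.19621054  0.04155147] [ 1.45707234 -1.00686297  3.27548563]
```

View pics/w3.png

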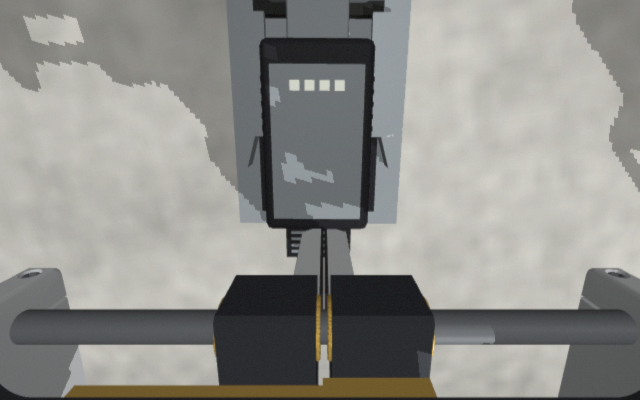

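The pack has sprung out: its rear edge moved from row 190 to row 228. Next I rise, open the jaws and move over the pack.

Call:
{"api": "servo_tool", "payload": {"steps": [[[-1.5, 0, 0, 0, 0, 0, 0], [-4, 0, 0, 0, 0, 0, 0.3], [-7, 1, 0, 0, 0, 0, 0.7], [-9.5, 3, 0, 0, 0, 0, 0.75], [-11, 5, 0, 0, 0, 0, 0.75], [-11.5, 6.2, 0, 0, 0, 0, 0.75], [-11.5, 6.5, 0, 0, 0, 0, 0.75], [-11.5, 6.5, 0, 0, 0, 0, 0.75], [-11.5, 6.5, 0, 0, 0, 0, 0.75]]]}}

```text
t: 4.0
eef_pos: [0.584, -0.2059, 0.155]
ee_rot: [1.327, 1.134, -1.33]
force: [0.5, 0.9, 0.0]
gripper_width: 0.539
```

```bash
python3 - <<'E'
from h import *
s=read_state();print(s["eef_pos"],s["force"],s["gripper_width"]);p,d=viewer.camera("wrist");cv2.imwrite("pics/w4.png",p);np.savez("w4s.npz",eef_pos=s["eef_pos"],ee_rot=s["ee_rot"]);np.save("w4.npy",d)
E
```

```text
[ 0.584019   -0.20591456  0.1549515 ] [0.54617362 0.89325428 0.04942657] 0.5393263154123291
```

View pics/w4.png

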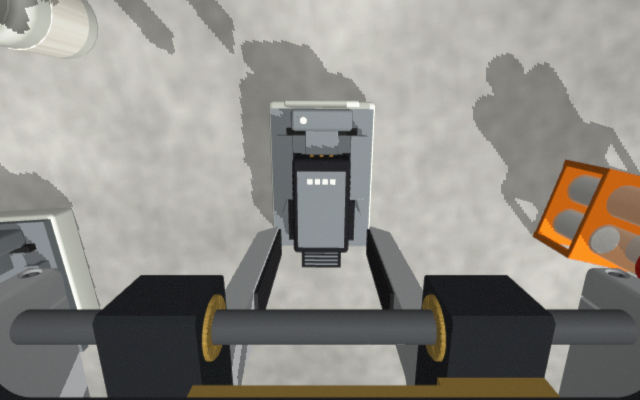

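```bash
python3 - <<'E'
from h import *
p=cv2.imread("pics/w4.png")
crop(p,260,90,390,280,4,"pics/c4.png")
E
```

```text
(no output)
```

View pics/c4.png

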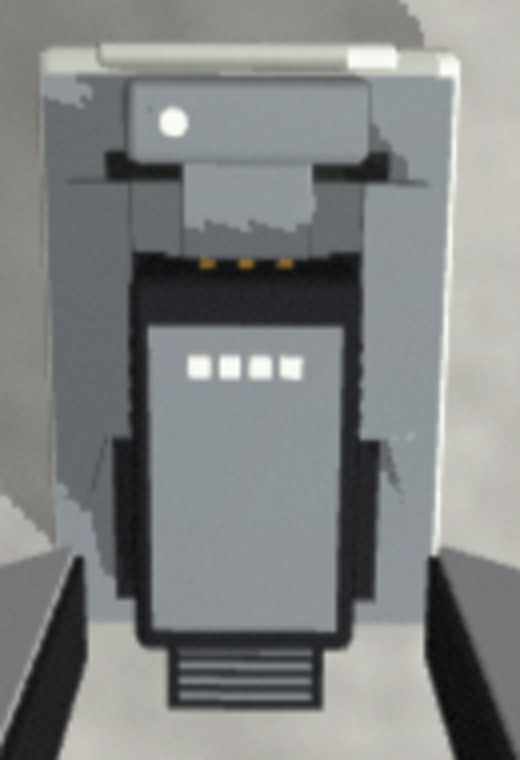

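```bash
python3 - <<'E'
from h import *
s=dict(np.load("w4s.npz"));d=np.load("w4.npy");c=cloud("wrist",d,s)
for v in range(150,256,8):print(v,c[v,322].round(4))
o=np.array([260,90]);f=4
def g(pts,z): return ray("wrist",np.array(pts,float)/f+o-0.5+0.5/f,z,s)
P=g([(133,278),(360,278),(352,645),(138,646)],.070);print(P.round(4),P.mean(0))
c0=P[2:].mean(0);u=np.array([np.cos(.165),-np.sin(.165),0]);print(c0,c0+.04*u,np.linalg.norm(P[0]-P[3]),np.linalg.norm(P[2]-P[3]))
M=R.from_rotvec(s["ee_rot"]).as_matrix();print(np.arctan2(M[1,1],M[0,1]));print(M.T@(c0+.04*u-s["eef_pos"])*100)
for a,b in((3,0),(2,1)):v=P[b]-P[a];print("yaw",np.arctan2(v[1],v[0]))
E
```

```text
150 [ 0.6274 -0.213   0.0598]
158 [ 0.6222 -0.2122  0.0674]
166 [ 0.6165 -0.2113  0.0707]
174 [ 0.6103 -0.2103  0.0708]
182 [ 0.604  -0.2093  0.0709]
190 [ 0.5975 -0.2082  0.0705]
198 [ 0.5909 -0.2071  0.0699]
206 [ 0.5842 -0.206   0.0697]
214 [ 0.5778 -0.205   0.0706]
222 [ 0.5712 -0.2039  0.0711]
230 [ 0.5641 -0.2027  0.0702]
238 [ 0.5577 -0.2016  0.0715]
246 [ 0.5503 -0.2004  0.0708]
254 [ 0.5253 -0.1961  0.0321]
[[ 0.6253 -0.1899  0.07  ]
 [ 0.6183 -0.2333  0.07  ]
 [ 0.5422 -0.2208  0.07  ]
 [ 0.5492 -0.1766  0.07  ]] [ 0.58373764 -0.20514376  0.07      ]
[ 0.54567494 -0.19869988  0.07      ] [ 0.58513168 -0.20526997  0.07      ] 0.07733511600812187 0.04477049554286388
-0.16151924220962022
[ 8.49471573  0.14021479 -0.06528177]
yaw -0.17310647491901093
yaw -0.16228855906583073
```

Call:
{"api": "servo_tool", "payload": {"steps": [[[0.5, 0.1, 0, 0, 0, 0, 0.75], [1.5, 0.1, 0, 0, 0, 0, 0.75], [3, 0.1, 0, 0, 0, 0, 0.75], [5, 0.1, 0, 0, 0, 0, 0.75], [7, 0.1, 0, 0, 0, 0, 0.75], [8.2, 0.1, 0, 0, 0, 0, 0.75], [8.8, 0.1, 0, 0, 0, 0, 0.75], [8.9, 0.1, 0, 0, 0, 0, 0.75]]]}}

```text
t: 4.72
eef_pos: [0.5826, -0.2051, 0.0636]
ee_rot: [1.326, 1.138, -1.332]
force: [0.7, -0.2, 1.3]
gripper_width: 0.754
```

Call:
{"api": "servo_tool", "payload": {"steps": [[[0, 0, 0, 0, 0, 0, 0.4], [0, 0, 0, 0, 0, 0, 0.3], [0, 0, 0, 0, 0, 0, 0.3], [0, 0, 0, 0, 0, 0, 0.3], [0, 0, 0, 0, 0, 0, 0.3], [0, 0, 0, 0, 0, 0, 0.3]]]}}

```text
t: 5.22
eef_pos: [0.583, -0.2044, 0.0644]
ee_rot: [1.328, 1.138, -1.331]
force: [-0.6, 2.5, 3.5]
gripper_width: 0.488
```

```bash
python3 - <<'E'
from h import *
s=read_state();print(s["t"],s["eef_pos"],s["force"],s["wrist_torque"],s["gripper_width"])
M=R.from_rotvec(s["ee_rot"]).as_matrix();print(M.round(4))
E
```

```text
5.2167 [ 0.58298787 -0.20443763  0.06443156] [-0.564556    2.5092007   3.45175223] [ 0.6250049   0.00966697 -0.06456057] 0.48768815056673764
[[-0.0074  0.9868 -0.1615]
 [ 0.0055 -0.1615 -0.9869]
 [-1.     -0.0082 -0.0042]]
```

Call:
{"api": "servo_tool", "payload": {"steps": [[[0, -0.3, 0, 0, 0, 0, 0.3], [0, -0.8, 0, 0, 0, 0, 0.3], [0, -1.4, 0, 0, 0, 0, 0.3], [0, -2, 0, 0, 0, 0, 0.3], [0, -2.6, 0, 0, 0, 0, 0.3], [0, -3.2, 0, 0, 0, 0, 0.3], [0, -3.8, 0, 0, 0, 0, 0.3]]]}}

```text
t: 5.8
eef_pos: [0.5444, -0.198, 0.0645]
ee_rot: [1.328, 1.138, -1.332]
force: [0.9, 2.0, -2.4]
gripper_width: 0.49
```

```bash
python3 - <<'E'
from h import *
s=read_state();print(s["t"],s["eef_pos"],s["force"],s["wrist_torque"],s["gripper_width"]);p,d=viewer.camera("wrist");cv2.imwrite("pics/w5.png",p)
E
```

```text
5.8 [ 0.54437041 -0.19795158  0.06448432] [ 0.85072988  1.9895471  -2.44472329] [ 0.41327416 -0.23044919  0.02713141] 0.4895453711632823
```

View pics/w5.png

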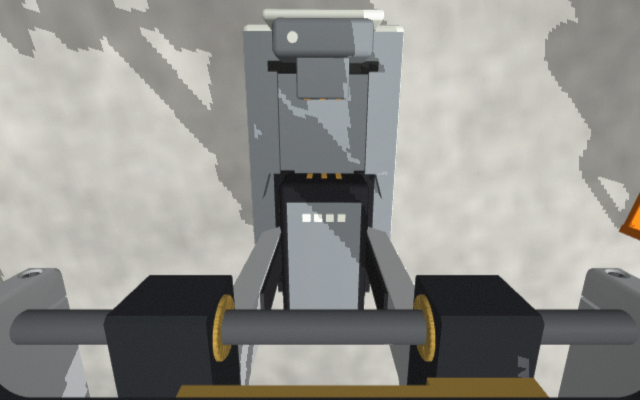

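The pack is sliding with the jaws, and the bare deck shows ahead of it at (322,120). I continue out, then lift.

Call:
{"api": "servo_tool", "payload": {"steps": [[[0, -0.5, 0, 0, 0, 0, 0.3], [0, -1.1, 0, 0, 0, 0, 0.3], [0, -1.8, 0, 0, 0, 0, 0.3], [0, -2.5, 0, 0, 0, 0, 0.3], [0, -3.2, 0, 0, 0, 0, 0.3], [0, -3.6, 0, 0, 0, 0, 0.3], [-0.5, -3.8, 0, 0, 0, 0, 0.3], [-2, -4, 0, 0, 0, 0, 0.3], [-4, -4.5, 0, 0, 0, 0, 0.3], [-6.5, -5, 0, 0, 0, 0, 0.3], [-9, -5.5, 0, 0, 0, 0, 0.3], [-11, -6, 0, 0, 0, 0, 0.3]]]}}

```text
t: 6.85
eef_pos: [0.485, -0.1894, 0.1774]
ee_rot: [1.326, 1.137, -1.333]
force: [0.5, -1.0, -3.2]
gripper_width: 0.485
```

```bash
python3 - <<'E'
from h import *
s=read_state();print(s["t"],s["eef_pos"],s["force"],s["wrist_torque"],s["gripper_width"]);M=R.from_rotvec(s["ee_rot"]).as_matrix();print(M.round(4))
# rough balance from top view
t=np.array([.4668,.1107]);a=-.105;u=np.array([np.cos(a),np.sin(a)])
print("home rough",t+.076*u,"view pos",t+(.076-.15)*u)
tgt=np.r_[t+(.076-.15)*u,.19];print((M.T@(tgt-s["eef_pos"]))*100)
E
```

```text
6.85 [ 0.48496659 -0.18944714  0.17735374] [ 0.48189606 -0.99823155 -3.15313882] [ 0.01499362 -0.04738017  0.00574668] 0.4845751642185644
[[-0.0086  0.9869 -0.1614]
 [ 0.0043 -0.1613 -0.9869]
 [-1.     -0.0092 -0.0029]]
home rough [0.54238143 0.10273466] view pos [0.39320755 0.11845573]
[ -1.05335731 -14.03469863 -28.9094436 ]
```

Call:
{"api": "servo_tool", "payload": {"steps": [[[-0.3, -1, -2, 0, 0, 0, 0.3], [-0.6, -2.5, -5, -0.01, 0, 0, 0.3], [-1, -4, -8, -0.02, 0, 0, 0.3], [-1, -5.5, -11.3, -0.03, 0, 0, 0.3], [-1, -7, -14.6, -0.04, 0, 0, 0.3], [-1, -8.6, -17.9, -0.05, 0, 0, 0.3], [-1, -10.2, -21.2, -0.06, 0, 0, 0.3], [-1, -11.8, -24.5, -0.06, 0, 0, 0.3], [-1, -13, -27, -0.06, 0, 0, 0.3], [-1, -13.8, -28.5, -0.06, 0, 0, 0.3], [-1, -14, -28.9, -0.06, 0, 0, 0.3], [-1, -14, -28.9, -0.06, 0, 0, 0.3]]]}}

```text
t: 7.85
eef_pos: [0.3934, 0.1188, 0.1899]
ee_rot: [1.281, 1.169, -1.286]
force: [0.3, -0.3, -2.5]
gripper_width: 0.486
```

```bash
python3 - <<'E'
from h import *
s=read_state();print(s["t"],s["eef_pos"],s["force"],s["gripper_width"],s["dq"].round(3));p,d=viewer.camera("wrist");cv2.imwrite("pics/w6.png",p);np.savez("w6s.npz",eef_pos=s["eef_pos"],ee_rot=s["ee_rot"]);np.save("w6.npy",d)
crop(p,200,0,440,200,3,"pics/c6.png")
E
```

```text
7.85 [0.39336647 0.11877734 0.18988832] [ 0.31355342 -0.33350756 -2.53415122] 0.4860474763906534 [-0.041  0.007 -0.006 -0.021 -0.009 -0.015]
```

View pics/w6.png

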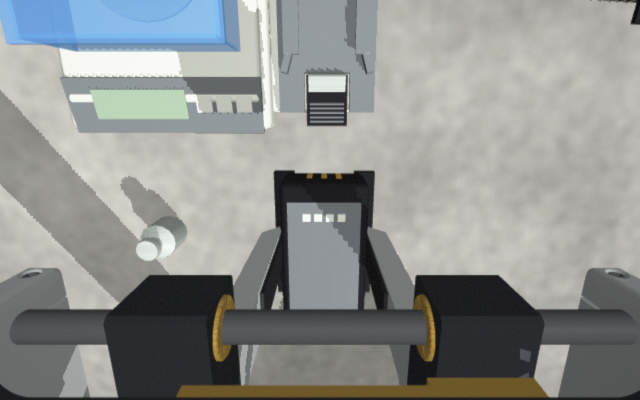

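View pics/c6.png

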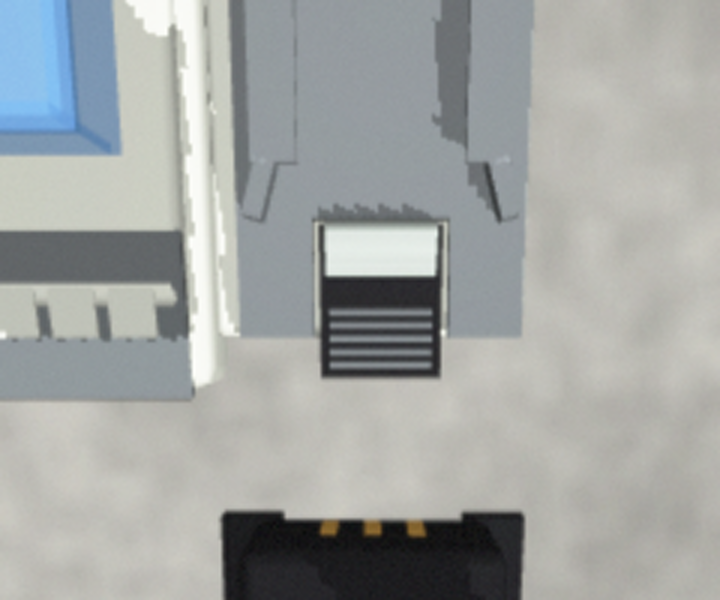

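The wrist view shows the balance shoe ahead: rail lips at crop columns 296 and 469, lead-in starts at row about 218, and tab end at row 377. It juts out only about 13 mm, so this block stands further in. The pack's front runners are at (222–523,512). I'll measure the alignment from these.

```bash
python3 - <<'E'
from h import *
s=dict(np.load("w6s.npz"));d=np.load("w6.npy");c=cloud("wrist",d,s)
M=R.from_rotvec(s["ee_rot"]).as_matrix();print("toolyaw",np.arctan2(M[1,1],M[0,1]),M.round(4)[2])
o=np.array([200,0]);f=3
def g(pts,z): return ray("wrist",np.array(pts,float)/f+o-0.5+0.5/f,z,s)
def yaw(a,b):v=b-a;return round(float(np.arctan2(v[1],v[0])),4)
A=g([(296,5),(297,160),(470,5),(467,160)],.0515);print("lips",A.round(4),yaw(A[1],A[0]),yaw(A[3],A[2]),"w",np.linalg.norm(A[0]-A[2]),np.linalg.norm(A[1]-A[3]))
D=g([(533,5),(521,336),(239,336),(232,0)],.040);print("deckR",D.round(4),yaw(D[1],D[0]),"deckL",yaw(D[2],D[3]),"w",np.linalg.norm(D[1]-D[2]))
T=g([(321,277),(442,277),(440,377),(321,377)],.0385);print("tab",T.round(4),T.mean(0),np.linalg.norm(T[0]-T[1]),np.linalg.norm(T[0]-T[3]),yaw(T[3],T[0]))
mo=g([(262,220),(502,218)],.0515);print("mouth",mo.round(4),mo.mean(0),np.linalg.norm(mo[0]-mo[1]))
# lip in tool frame
def tl(P):return ((P-s["eef_pos"])@M*100).round(2)
print("tool lips",tl(A),"tab",tl(T),"mouth",tl(mo),"deck",tl(D))
# pack: underside z: tip ~ grasp; TCP z at grasp .0644 with underside .034 ->.0304 below
zb=s["eef_pos"][2]-.0304
P=g([(222,512),(523,512)],zb+.006);print("runners front",P.round(4),tl(P),np.linalg.norm(P[0]-P[1]))
for uv in[(250,60/3),(250+50,110/3),(290,300/3),(362,95),(322,112),(240,95)]:print(uv,c[int(uv[1]),int(uv[0])].round(4))
E
```

```text
toolyaw -0.09951501287975553 [-1.     -0.0078 -0.0029]
lips [[0.556  0.1225 0.0515]
 [0.5166 0.127  0.0515]
 [0.5512 0.0745 0.0515]
 [0.5117 0.0783 0.0515]] -0.1132 -0.0946 w 0.04821144211331794 0.04894791732095501
deckR [[0.5525 0.0552 0.04  ]
 [0.4609 0.064  0.04  ]
 [0.4697 0.1518 0.04  ]
 [0.5625 0.1411 0.04  ]] -0.0964 deckL -0.1145 w 0.08819904139858568
tab [[0.4847 0.1243 0.0385]
 [0.481  0.0871 0.0385]
 [0.4509 0.0901 0.0385]
 [0.4546 0.1278 0.0385]] [0.467786   0.10732445 0.0385    ] 0.037440353837316635 0.030253281838407777 -0.1136
mouth [[0.5015 0.1391 0.0515]
 [0.4951 0.0692 0.0515]] [0.49830106 0.10416157 0.0515    ] 0.07014904330232272
tool lips [[13.72 16.26 -1.94]
 [13.75 12.29 -2.  ]
 [13.7  16.25  2.88]
 [13.74 12.29  2.9 ]] tab [[15.07  9.15 -1.42]
 [15.06  9.15  2.33]
 [15.09  6.12  2.32]
 [15.1   6.12 -1.46]] mouth [[13.77 10.67 -3.06]
 [13.74 10.72  3.96]] deck [[14.85 16.58  4.79]
 [14.92  7.38  4.82]
 [14.94  7.39 -4.  ]
 [14.87 16.72 -3.86]]
runners front [[0.4364 0.1428 0.1655]
 [0.4306 0.0837 0.1655]] [[ 2.42  4.07 -2.81]
 [ 2.4   4.07  3.13]] 0.0593575301783234
(250, 20.0) [0.5469 0.1652 0.0489]
(300, 36.666666666666664) [0.5322 0.1248 0.0397]
(290, 100.0) [0.4791 0.1405 0.0396]
(362, 95) [0.4689 0.1094 0.3546]
(322, 112) [0.4654 0.112  0.0388]
(240, 95) [0.4876 0.1838 0.0492]
```

Call:
{"api": "servo_tool", "payload": {"steps": [[[1, 1, 0.1, 0, 0, 0, 0.3], [3, 2, 0.2, 0.005, 0, 0, 0.3], [5, 3, 0.3, 0.005, 0, 0, 0.3], [7, 4, 0.35, 0.005, 0, 0, 0.3], [9, 4.7, 0.35, 0.005, 0, 0, 0.3], [10.2, 4.7, 0.35, 0.005, 0, 0, 0.3], [10.8, 4.7, 0.35, 0.005, 0, 0, 0.3], [10.9, 4.7, 0.35, 0.005, 0, 0, 0.3], [10.9, 4.7, 0.35, 0.005, 0, 0, 0.3]]]}}

```text
t: 8.65
eef_pos: [0.4399, 0.1092, 0.08]
ee_rot: [1.286, 1.164, -1.293]
force: [1.3, -0.5, -2.5]
gripper_width: 0.487
```

```bash
python3 - <<'E'
from h import *
s=read_state();print(s["t"],s["eef_pos"],s["force"],s["gripper_width"],s["dq"].round(3));p,d=viewer.camera("wrist");cv2.imwrite("pics/w7.png",p);np.savez("w7s.npz",eef_pos=s["eef_pos"],ee_rot=s["ee_rot"]);np.save("w7.npy",d)
crop(p,220,0,420,200,4,"pics/c7.png")
E
```

```text
8.65 [0.43989305 0.1091767  0.08004085] [ 1.28068051 -0.53891523 -2.50352692] 0.4866811094498551 [ 0.011 -0.023 -0.014  0.002  0.005  0.001]
```

View pics/w7.png

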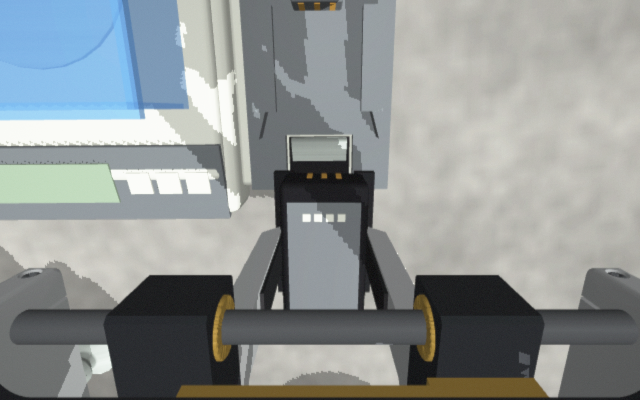

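```bash
python3 - <<'E'
from h import *
p=cv2.imread("pics/w7.png");crop(p,225,30,415,180,4,"pics/c7.png")
E
```

```text
(no output)
```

View pics/c7.png

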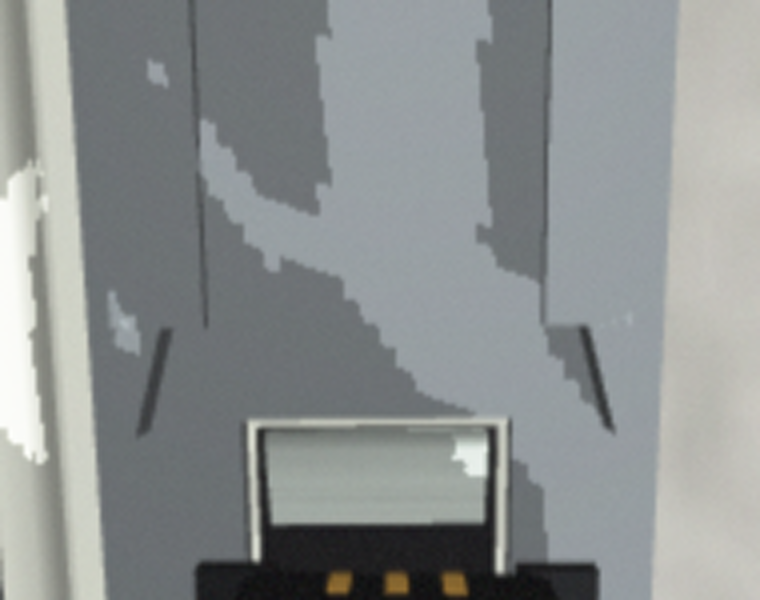

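```bash
python3 - <<'E'
from h import *
s=dict(np.load("w7s.npz"))
M=R.from_rotvec(s["ee_rot"]).as_matrix();print("toolyaw",np.arctan2(M[1,1],M[0,1]),M.round(4)[2])
o=np.array([225,30]);f=4
def g(pts,z): 
  P=ray("wrist",np.array(pts,float)/f+o-0.5+0.5/f,z,s);return ((P-s["eef_pos"])@M*100).round(2)
A=g([(190,4),(550,4),(206,324),(543,324)],.0515);print("lips",A,A[:2,2].mean(),A[2:,2].mean())
A=g([(140,435),(614,432)],.0515);print("mouth",A,A[:,2].mean())
A=g([(247,420),(511,420),(253,560),(499,560)],.04);print("slot",A,A[:2,2].mean(),A[2:,2].mean())
A=g([(678,4),(70,4),(656,500),(102,500)],.04);print("deck",A,A[:2,2].mean(),A[2:,2].mean())
zb=s["eef_pos"][2]-.0304
A=g([(196,565),(598,563)],zb+.006);print("pack",zb,A,A[:,2].mean())
E
```

```text
toolyaw -0.10695046734786103 [-1.     -0.0082 -0.0019]
lips [[ 2.76 11.67 -2.64]
 [ 2.75 11.66  2.23]
 [ 2.8   7.48 -2.59]
 [ 2.79  7.48  2.26]] -0.20500000000000007 -0.16500000000000004
mouth [[ 2.81  5.9  -3.62]
 [ 2.8   5.95  3.35]] -0.135
slot [[ 3.96  6.04 -2.17]
 [ 3.95  6.04  1.94]
 [ 3.98  3.83 -2.14]
 [ 3.97  3.83  1.8 ]] -0.11499999999999999 -0.17000000000000004
deck [[ 3.9  11.91  4.19]
 [ 3.92 11.92 -4.53]
 [ 3.96  4.79  4.26]
 [ 3.97  4.79 -4.5 ]] -0.16999999999999993 -0.1200000000000001
pack 0.049640847700613375 [[ 2.41  4.04 -2.81]
 [ 2.4   4.07  3.13]] 0.15999999999999992
```

Call:
{"api": "servo_tool", "payload": {"steps": [[[0, 0.3, -0.1, 0, 0, 0, 0.3], [0.2, 0.8, -0.2, -0.005, 0, 0, 0.3], [0.4, 1.2, -0.28, -0.005, 0, 0, 0.3], [0.5, 1.4, -0.28, -0.005, 0, 0, 0.3], [0.6, 1.5, -0.28, -0.005, 0, 0, 0.3], [0.65, 1.5, -0.28, -0.005, 0, 0, 0.3], [0.65, 1.5, -0.28, -0.005, 0, 0, 0.3]]]}}

```text
t: 9.28
eef_pos: [0.4551, 0.1107, 0.0739]
ee_rot: [1.282, 1.167, -1.288]
force: [-0.1, -0.3, -2.8]
gripper_width: 0.489
```

```bash
python3 - <<'E'
from h import *
s=read_state();print(s["t"],s["eef_pos"],s["force"],s["gripper_width"],s["dq"].round(3));p,d=viewer.camera("wrist");cv2.imwrite("pics/w8.png",p);np.savez("w8s.npz",eef_pos=s["eef_pos"],ee_rot=s["ee_rot"]);np.save("w8.npy",d)
crop(p,225,30,415,180,4,"pics/c8.png")
E
```

```text
9.2833 [0.45510686 0.11069759 0.07387002] [-0.10218163 -0.30173181 -2.75352178] 0.48879056487253025 [ 0.002 -0.006  0.003 -0.     0.001 -0.001]
```

View pics/c8.png

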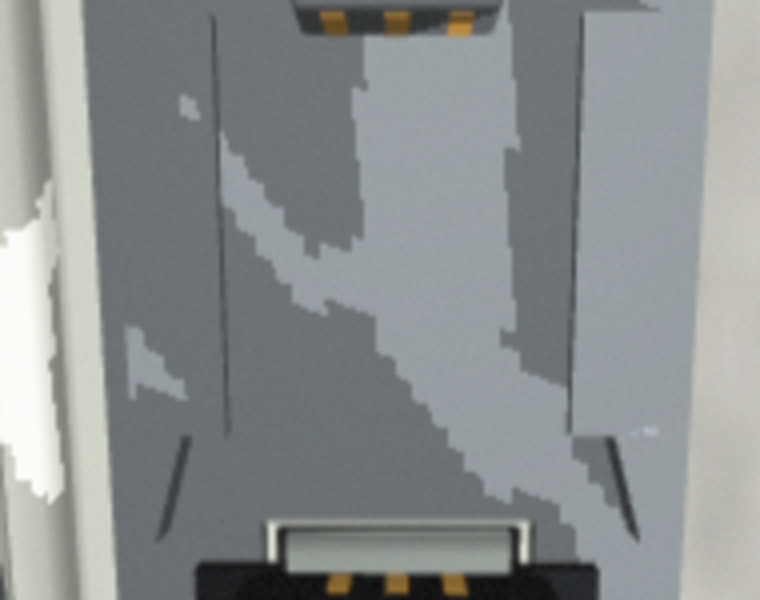

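The pack and rails are both centred (pack 397, rails 397.5–398 in the crop). Next I set it down gently.

Call:
{"api": "servo_tool", "payload": {"steps": [[[0.1, 0, 0, 0, 0, 0, 0.3], [0.2, 0, 0, 0, 0, 0, 0.3], [0.25, 0, 0, 0, 0, 0, 0.3], [0.3, 0, 0, 0, 0, 0, 0.3], [0.33, 0, 0, 0, 0, 0, 0.3], [0.35, 0, 0, 0, 0, 0, 0.3]]]}}

```text
t: 9.83
eef_pos: [0.455, 0.1107, 0.0704]
ee_rot: [1.282, 1.167, -1.288]
force: [0.3, 0.4, -2.5]
gripper_width: 0.485
```

Call:
{"api": "servo_tool", "payload": {"steps": [[[0.04, 0, 0, 0, 0, 0, 0.3], [0.08, 0, 0, 0, 0, 0, 0.3], [0.1, 0, 0, 0, 0, 0, 0.3], [0.1, 0, 0, 0, 0, 0, 0.3]]]}}

```text
t: 10.17
eef_pos: [0.4552, 0.1107, 0.0703]
ee_rot: [1.282, 1.166, -1.287]
force: [-2.7, 0.1, 4.9]
gripper_width: 0.484
```

Call:
{"api": "servo_tool", "payload": {"steps": [[[-0.03, 0.2, 0, 0, 0, 0, 0.3], [-0.03, 0.5, 0, 0, 0, 0, 0.3], [-0.03, 0.8, 0, 0, 0, 0, 0.3], [-0.04, 1.1, 0, 0, 0, 0, 0.3], [-0.04, 1.4, 0, 0, 0, 0, 0.3], [-0.04, 1.7, 0, 0, 0, 0, 0.3], [-0.05, 2, 0, 0, 0, 0, 0.3], [-0.05, 2, 0, 0, 0, 0, 0.3]]]}}

```text
t: 10.83
eef_pos: [0.4761, 0.1086, 0.0706]
ee_rot: [1.283, 1.166, -1.287]
force: [0.4, 0.8, -2.5]
gripper_width: 0.482
```

```bash
python3 - <<'E'
from h import *
s=read_state();print(s["t"],s["eef_pos"],s["force"],s["wrist_torque"],s["gripper_width"]);M=R.from_rotvec(s["ee_rot"]).as_matrix();print(M.round(4))
p,d=viewer.camera("wrist");cv2.imwrite("pics/w9.png",p)
E
```

```text
10.8333 [0.47612257 0.10862705 0.07059476] [ 0.40470831  0.81420231 -2.5068624 ] [ 0.0317321   0.01842996 -0.00955945] 0.48231725736666997
[[-0.0056  0.9948 -0.1014]
 [ 0.003  -0.1014 -0.9948]
 [-1.     -0.0059 -0.0024]]
```

View pics/w9.png

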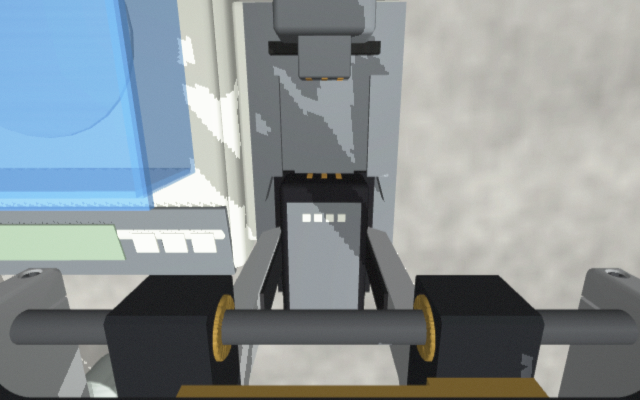

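The pack is between the lead-ins, at (275–373,172), and entering the rails with no side force. I continue.

Call:
{"api": "servo_tool", "payload": {"steps": [[[0, 0.3, 0, 0, 0, 0, 0.3], [0, 0.7, 0, 0, 0, 0, 0.3], [0, 1, 0, 0, 0, 0, 0.3], [-0.01, 1.3, 0, 0, 0, 0, 0.3], [-0.01, 1.6, 0, 0, 0, 0, 0.3], [-0.01, 1.9, 0, 0, 0, 0, 0.3], [-0.02, 2.2, 0, 0, 0, 0, 0.3], [-0.02, 2.5, 0, 0, 0, 0, 0.3]]]}}

```text
t: 11.55
eef_pos: [0.5007, 0.1061, 0.0705]
ee_rot: [1.283, 1.166, -1.287]
force: [-0.0, 0.1, -3.7]
gripper_width: 0.486
```

Call:
{"api": "servo_tool", "payload": {"steps": [[[0, 0.3, 0, 0, 0, 0, 0.3], [0, 0.6, 0, 0, 0, 0, 0.3], [0, 0.9, 0, 0, 0, 0, 0.3], [-0.01, 1.2, 0, 0, 0, 0, 0.3], [-0.01, 1.4, 0, 0, 0, 0, 0.3], [-0.01, 1.5, 0, 0, 0, 0, 0.3]]]}}

```text
t: 12.05
eef_pos: [0.5161, 0.1045, 0.0706]
ee_rot: [1.283, 1.166, -1.287]
force: [0.4, -0.3, -3.1]
gripper_width: 0.488
```

```bash
python3 - <<'E'
from h import *
s=read_state();print(s["t"],s["eef_pos"],s["force"],s["wrist_torque"],s["gripper_width"]);M=R.from_rotvec(s["ee_rot"]).as_matrix();print(M.round(4))
print((M.T@(s["eef_pos"]-np.array([.4552,.1107,.0703])))*1000, M.T@s["force"])
p,d=viewer.camera("wrist");cv2.imwrite("pics/w10.png",p)
E
```

```text
12.05 [0.51610864 0.10453231 0.07057357] [ 0.36425773 -0.32792982 -3.12834127] [0.02057553 0.01112122 0.0024264 ] 0.4879203236859184
[[-0.0061  0.9948 -0.1015]
 [ 0.003  -0.1014 -0.9948]
 [-1.     -0.0063 -0.0024]]
[-6.60854539e-01  6.12171412e+01 -4.47849382e-02] [3.12507744 0.41543427 0.29672564]
```

View pics/w10.png

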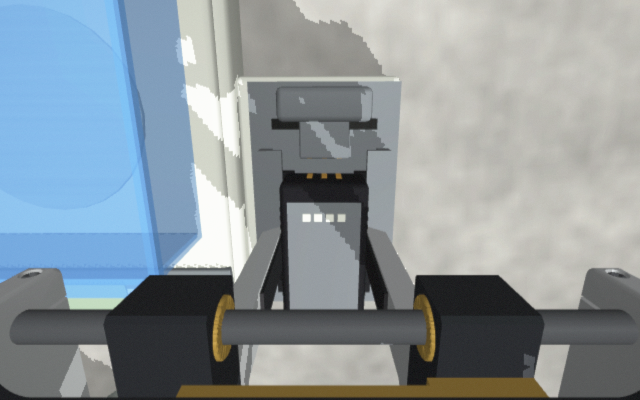

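Call:
{"api": "servo_tool", "payload": {"steps": [[[0, 0.2, 0, 0, 0, 0, 0.3], [0, 0.4, 0, 0, 0, 0, 0.3], [0, 0.6, 0, 0, 0, 0, 0.3], [-0.01, 0.8, 0, 0, 0, 0, 0.3], [-0.01, 1, 0, 0, 0, 0, 0.3]]]}}

```text
t: 12.52
eef_pos: [0.5257, 0.1035, 0.0706]
ee_rot: [1.282, 1.167, -1.288]
force: [-0.1, 1.3, -1.8]
gripper_width: 0.486
```

Call:
{"api": "servo_tool", "payload": {"steps": [[[0, 0.15, 0, 0, 0, 0, 0.3], [0, 0.3, 0, 0, 0, 0, 0.3], [0, 0.45, 0, 0, 0, 0, 0.3], [0, 0.5, 0, 0, 0, 0, 0.3]]]}}

```text
t: 12.85
eef_pos: [0.5282, 0.1033, 0.0705]
ee_rot: [1.28, 1.171, -1.292]
force: [-6.3, 1.0, 2.6]
gripper_width: 0.487
```

```bash
cat > st.py <<'E'
from h import *
s=read_state();M=R.from_rotvec(s["ee_rot"]).as_matrix()
print(s["t"],s["eef_pos"].round(4),"travel mm",((M.T@(s["eef_pos"]-np.array([.4552,.1107,.0703])))*1000).round(2),"F tool", (M.T@s["force"]).round(2),"T",s["wrist_torque"].round(2),"w",s["gripper_width"])
E
python3 st.py
```

```text
12.85 [0.5282 0.1033 0.0705] travel mm [-1.16 73.42  0.  ] F tool [-2.5  -6.44 -0.32] T [0.27 1.14 0.1 ] w 0.48666496154240735
```

```bash
python3 -c "
from st import *
print(M.round(4))"
```

```text
12.85 [0.5282 0.1033 0.0705] travel mm [-1.16 73.42  0.  ] F tool [-2.5  -6.44 -0.32] T [0.27 1.14 0.1 ] w 0.48666496154240735
[[-0.0123  0.9948 -0.1014]
 [ 0.0033 -0.1014 -0.9948]
 [-0.9999 -0.0126 -0.0021]]
```

Call:
{"api": "servo_tool", "payload": {"steps": [[[0, 0.35, 0, 0, 0, 0.01, 0.3], [0, 0.45, 0, 0, 0, 0.01, 0.3], [0, 0.55, 0, 0, 0, 0.01, 0.3], [0, 0.6, 0, 0, 0, 0.01, 0.3], [0, 0.65, 0, 0, 0, 0.01, 0.3]]]}}

```text
t: 13.27
eef_pos: [0.5314, 0.1029, 0.0704]
ee_rot: [1.281, 1.168, -1.289]
force: [-7.3, 0.5, 4.5]
gripper_width: 0.488
```

```bash
python3 -c "
from st import *
print(M.round(4))"
```

```text
13.2667 [0.5314 0.1029 0.0704] travel mm [-8.500e-01  7.658e+01  1.000e-02] F tool [-4.45 -7.36  0.27] T [0.28 1.38 0.08] w 0.48771759817528654
[[-0.0089  0.9948 -0.1014]
 [ 0.0028 -0.1014 -0.9948]
 [-1.     -0.0092 -0.0019]]
```

Call:
{"api": "servo_tool", "payload": {"steps": [[[-0.04, 0.4, 0, 0, 0, 0.005, 0.3], [-0.04, 0.5, 0, 0, 0, 0.005, 0.3], [-0.04, 0.55, 0, 0, 0, 0.005, 0.3], [-0.04, 0.6, 0, 0, 0, 0.005, 0.3], [-0.04, 0.65, 0, 0, 0, 0.005, 0.3], [-0.04, 0.7, 0, 0, 0, 0.005, 0.3]]]}}

```text
t: 13.77
eef_pos: [0.5353, 0.1025, 0.0705]
ee_rot: [1.28, 1.169, -1.29]
force: [-7.0, 0.9, 1.9]
gripper_width: 0.487
```

```bash
python3 -c "
from st import *
print(M.round(4))"
```

```text
13.7667 [0.5353 0.1025 0.0705] travel mm [-1.070e+00  8.049e+01  3.000e-02] F tool [-1.82 -7.12 -0.19] T [0.28 1.2  0.11] w 0.4865799255825186
[[-0.0101  0.9948 -0.1014]
 [ 0.0027 -0.1014 -0.9948]
 [-0.9999 -0.0103 -0.0016]]
```

Travel is 80.5 mm with 7 N of resistance, as expected. I continue in small steps.

Call:
{"api": "servo_tool", "payload": {"steps": [[[-0.02, 0.37, 0, 0, 0, 0.005, 0.3], [-0.02, 0.45, 0, 0, 0, 0.005, 0.3], [-0.02, 0.52, 0, 0, 0, 0.005, 0.3], [-0.02, 0.58, 0, 0, 0, 0.005, 0.3], [-0.02, 0.62, 0, 0, 0, 0.005, 0.3], [-0.02, 0.62, 0, 0, 0, 0.005, 0.3]]]}}

```text
t: 14.27
eef_pos: [0.5382, 0.1022, 0.0705]
ee_rot: [1.28, 1.17, -1.291]
force: [-7.3, 1.1, 3.2]
gripper_width: 0.485
```

```bash
python3 st.py
```

```text
14.2667 [0.5382 0.1022 0.0705] travel mm [-1.220e+00  8.342e+01  1.000e-02] F tool [-3.14 -7.38 -0.33] T [0.25 1.23 0.05] w 0.4854712119233805
```

Call:
{"api": "servo_tool", "payload": {"steps": [[[-0.02, 0.37, 0, 0, 0, 0.008, 0.3], [-0.02, 0.43, 0, 0, 0, 0.008, 0.3], [-0.02, 0.48, 0, 0, 0, 0.008, 0.3], [-0.02, 0.52, 0, 0, 0, 0.008, 0.3], [-0.02, 0.55, 0, 0, 0, 0.008, 0.3], [-0.02, 0.55, 0, 0, 0, 0.008, 0.3]]]}}

```text
t: 14.77
eef_pos: [0.5401, 0.102, 0.0704]
ee_rot: [1.28, 1.169, -1.291]
force: [-8.0, 1.4, 2.4]
gripper_width: 0.484
```

```bash
python3 st.py
```

```text
14.7667 [0.5401 0.102  0.0704] travel mm [-1.050e+00  8.537e+01  4.000e-02] F tool [-2.3  -8.1  -0.58] T [0.28 1.3  0.03] w 0.48384705060649025
```

```bash
python3 - <<'E'
from h import *
p,d=viewer.camera("wrist");cv2.imwrite("pics/w11.png",p);crop(p,220,80,420,240,4,"pics/c11.png")
E
python3 st.py
```

```text
14.8167 [0.5401 0.102  0.0704] travel mm [-1.040e+00  8.539e+01  5.000e-02] F tool [-2.97 -7.12 -0.35] T [0.33 1.21 0.05] w 0.49210143158462594
```

View pics/c11.png

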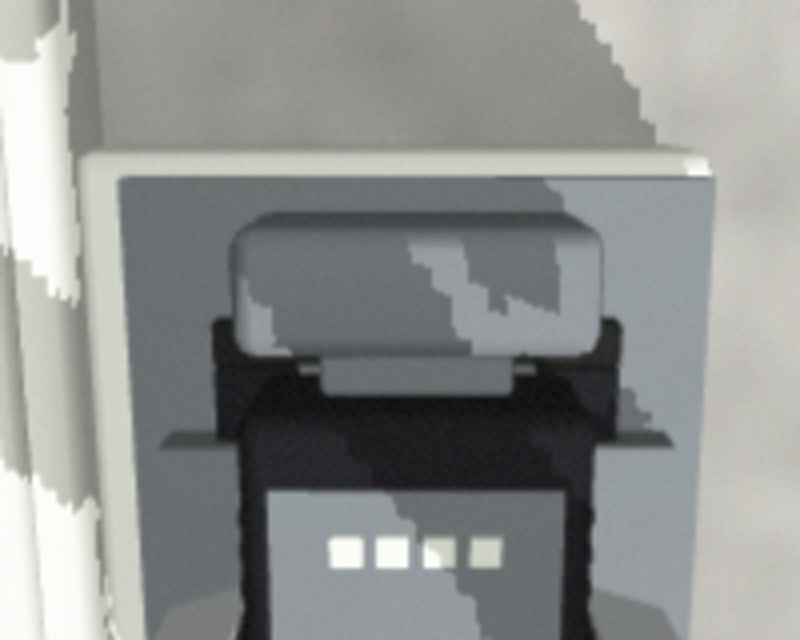

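The plunger shows only about 5 mm between the pack front (row 395) and the tower (row 357), so the pack is almost home.

Call:
{"api": "servo_tool", "payload": {"steps": [[[-0.02, 0.4, 0, 0, 0, 0.008, 0.3], [-0.02, 0.44, 0, 0, 0, 0.008, 0.3], [-0.02, 0.48, 0, 0, 0, 0.008, 0.3], [-0.02, 0.5, 0, 0, 0, 0.008, 0.3], [-0.02, 0.5, 0, 0, 0, 0.008, 0.3]]]}}

```text
t: 15.23
eef_pos: [0.5408, 0.1019, 0.0704]
ee_rot: [1.279, 1.169, -1.291]
force: [-9.1, 1.0, 5.6]
gripper_width: 0.487
```

```bash
python3 st.py
```

```text
15.2333 [0.5408 0.1019 0.0704] travel mm [-1.050e+00  8.609e+01  6.000e-02] F tool [-5.49 -9.19 -0.11] T [0.37 1.53 0.14] w 0.48707601923286115
```

Call:
{"api": "servo_tool", "payload": {"steps": [[[-0.03, 0.48, 0, 0, 0, 0.006, 0.3], [-0.03, 0.54, 0, 0, 0, 0.006, 0.3], [-0.03, 0.56, 0, 0, 0, 0.006, 0.3], [-0.03, 0.56, 0, 0, 0, 0.006, 0.3]]]}}

```text
t: 15.57
eef_pos: [0.541, 0.1019, 0.0705]
ee_rot: [1.277, 1.172, -1.295]
force: [-10.8, 1.1, 7.2]
gripper_width: 0.49
```

```bash
python3 st.py
```

```text
15.5667 [0.541  0.1019 0.0705] travel mm [-1.57 86.21  0.11] F tool [ -6.98 -11.    -0.05] T [0.44 1.79 0.16] w 0.48963144336082887
```

It moved only 0.1 mm for 2 N more, so this is the stop. I relax now to see whether the catch holds.

Call:
{"api": "servo_tool", "payload": {"steps": [[[-0.03, 0.3, 0, 0, 0, 0.01, 0.3], [-0.03, 0.15, 0, 0, 0, 0.01, 0.3], [-0.05, 0, 0, 0, 0, 0.01, 0.3], [-0.05, -0.1, 0, 0, 0, 0.01, 0.3], [-0.05, -0.2, 0, 0, 0, 0.01, 0.3], [-0.05, -0.2, 0, 0, 0, 0.01, 0.3]]]}}

```text
t: 16.07
eef_pos: [0.5389, 0.1021, 0.0707]
ee_rot: [1.281, 1.165, -1.287]
force: [-2.7, 1.3, -4.4]
gripper_width: 0.492
```

```bash
python3 st.py
```

```text
16.0667 [0.5389 0.1021 0.0707] travel mm [-0.91 84.09  0.1 ] F tool [ 4.44 -2.81 -1.06] T [0.15 0.53 0.09] w 0.4915928570785002
```

Call:
{"api": "servo_tool", "payload": {"steps": [[[0, -0.1, 0, 0, 0, 0, 0.3], [0, -0.15, 0, 0, 0, 0, 0.3], [0, -0.2, 0, 0, 0, 0, 0.3], [0, -0.2, 0, 0, 0, 0, 0.3]]]}}

```text
t: 16.4
eef_pos: [0.5386, 0.1022, 0.0709]
ee_rot: [1.282, 1.162, -1.285]
force: [1.3, -1.3, -6.5]
gripper_width: 0.488
```

```bash
python3 st.py
```

```text
16.4 [0.5386 0.1022 0.0709] travel mm [-0.88 83.81  0.11] F tool [6.47 1.39 1.16] T [ 0.04 -0.38  0.07] w 0.4879494135567092
```

Pulling back 2 mm moved it only 0.3 mm and the force changed sign, so the catch holds. Next I release.

Call:
{"api": "servo_tool", "payload": {"steps": [[[0.03, 0, 0, 0, 0, 0, 0.49], [0.03, 0, 0, 0, 0, 0, 0.6], [0.03, 0, 0, 0, 0, 0, 0.7], [0.03, 0, 0, 0, 0, 0, 0.7], [0.03, 0, 0, 0, 0, 0, 0.7], [0.03, 0, 0, 0, 0, 0, 0.7]]]}}

```text
t: 16.9
eef_pos: [0.5389, 0.1021, 0.071]
ee_rot: [1.283, 1.162, -1.284]
force: [-0.2, -0.3, 0.5]
gripper_width: 0.7
```

Call:
{"api": "servo_tool", "payload": {"steps": [[[-0.5, 0, 0, 0, 0, 0, 0.7], [-2, 0, 0, 0, 0, 0, 0.7], [-4, 0, 0, 0, 0, 0, 0.7], [-7, -1, 0, 0, 0, 0, 0.7], [-10, -2, 0, 0, 0, 0, 0.7], [-12, -3, 0, 0, 0, 0, 0.7], [-13, -4, 0, 0, 0, 0, 0.7], [-13, -4, 0, 0, 0, 0, 0.7]]]}}

```text
t: 17.57
eef_pos: [0.4989, 0.1064, 0.2037]
ee_rot: [1.285, 1.16, -1.281]
force: [0.3, -0.7, -1.1]
gripper_width: 0.703
```

```bash
python3 st.py; python3 - <<'E'
from h import *
s=read_state();p,d=viewer.camera("wrist");cv2.imwrite("pics/w12.png",p);crop(p,230,80,420,270,3,"pics/c12.png");np.savez("w12s.npz",eef_pos=s["eef_pos"],ee_rot=s["ee_rot"])
p,d=viewer.camera("scene");crop(p,160,90,560,340,2,"pics/s12.png")
E
```

```text
17.5667 [0.4989 0.1064 0.2037] travel mm [-133.33   44.13   -0.32] F tool [1.06 0.33 0.71] T [0.04 0.04 0.01] w 0.702896131535477
```

View pics/c12.png

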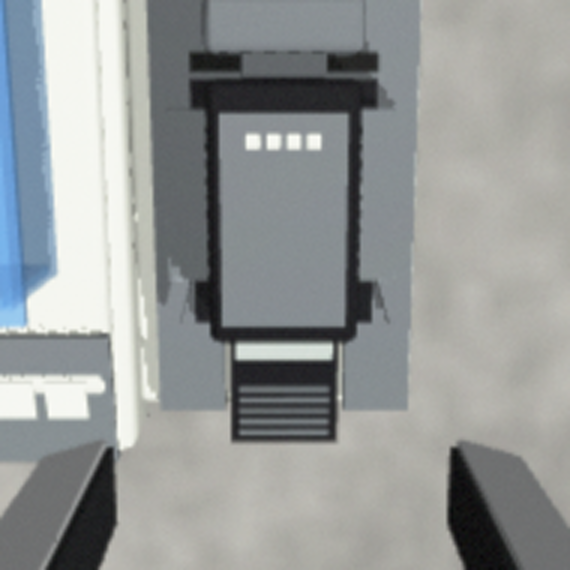

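View pics/s12.png

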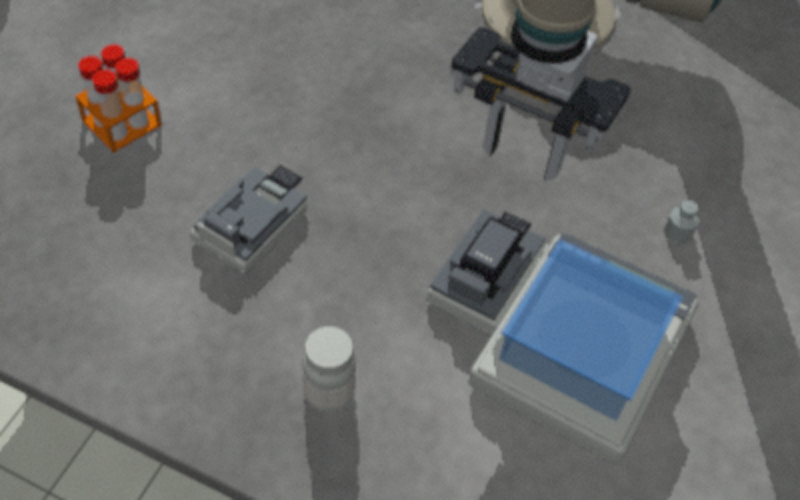

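The pack is seated straight at crop (210–357,80–340). There is a narrow gap to the stop bar (rows 72–80), as on the charger when it was latched. The gripper is clear and the jar, weight and rack look unmoved. I hand in now.

```bash
python3 - <<'E'
from rig import ticket
print(ticket.hand_in())
E
```

```text
the job is handed in; nothing more can be done
None
```

The pack is latched on the balance's rails and let go, and I handed the job in after about 18 s; no verdict was reported. I pressed the charger's tab so the pack sprang out, slid it off and lifted it clear. I lined it up with the balance's rails by wrist camera and slid it in to the stop.

**Insertion:** resistance was 6–8 N on the way in. The largest total push was about 11 N, at the stop. The balance's block stands roughly 11 mm further in than its nominal place.

**Catch:** easing back from the stop, the pack settled about 2 mm before it. With the arm's target set 2 mm further back, it moved only 0.3 mm and the force changed sign, so the catch holds it. I did not read the catch joint itself, so this rests on that pull test and the pictures.

**After release:** the pictures show the pack straight in the rails with a narrow gap to the stop bar, and the arm is clear. The jar, weight and rack look unmoved; I judged that by eye and did not measure it.

**Disagreement:** the first sideways measurement of the rails, taken from higher up, was off by about 3 mm. I corrected it with a second look at deck height before setting the pack down.

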